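Put the condiment station in order

TASK

The condiment station has been put back wrong: everything stands on somebody else's place. Put the red sachet tray fully home on the wooden base, its four corner pins down in the base's four holes, the salt shaker upright in the middle of the blue mat, and the dark-lidded spice jar upright in the middle of the yellow mat; the empty dark steel disc is there to park something on the way. Do not knock anything over, and leave the ramekin and the kitchen timer where they are.

Things in the scene. Friction and masses are not known exactly. Their poses are not given: they have to be found in the camera images.
- tray_center (a point): Red tray of fixed paper sachets, 110 (x) x 62 (y) mm, 0.2 kg, loose; starts on the blue mat. Point: its centre, z up, 19 mm above the tips of four 8 mm steel pins (tapered) that stick 8 mm out below at x +-46, y +-22 mm. Walls span 11 mm below to 19 mm above this point, sachet tops 30 mm above. Grip from above across the 62 mm width (closing along y). A half turn makes no difference.
- salt_center (a point): Salt shaker of clear glass, round, with a grey domed metal top, 44 mm diameter, 90 mm high, about 0.1 kg, loose. This point is its centre, 45 mm above its foot. The side is straight enough to grip up to about 20 mm above this point (best 5 to 15 mm above it); the top above that is narrower. At the start it stands on the yellow mat. z is up.
- jar_center (a point): Spice jar, round, with a dark lid and brown label, 43 mm diameter, 96 mm high, about 0.11 kg, loose. This point is its centre, 48 mm above its foot; best gripped 10 to 30 mm above it. At the start it stands on the wooden base. z is up.
- base: Wooden base plate, 140 (x) x 100 (y) x 16 mm, fixed. Origin: centre of its underside. Four round 13 mm holes, 10 mm deep, open upward at x +-46, y +-22 mm. With the tray home its floor lies flat on the plate, tray_center 27 mm above this origin (35 mm if the pins are not in the holes), tray x along base x, either way round.
- blue_mat: Round blue mat, 120 mm diameter, 6 mm thick, fixed, with a thin white circle round its middle. Origin: centre of its underside.
- yellow_mat: Round yellow mat, 120 mm diameter, 6 mm thick, fixed, with a thin white circle round its middle. Origin: centre of its underside.
- rest: Round dark steel disc, 120 mm diameter, 6 mm thick, fixed, empty at the start: a free spot. Origin: centre of its underside.
- ramekin_center (a point): Bystander, leave alone: white porcelain ramekin with red-brown contents, 71 mm diameter, 44 mm high, loose. This point is its centre, half-way up.
- clock_center (a point): Bystander, leave alone: small white kitchen timer with a red dial, 40 x 60 mm, 63 mm high, loose. This point is its centre, half-way up.

How it is judged:
By the outcome, as a careful person would: the job done as asked, in the order asked, and still so for the second after the job is handed in, with the robot touching nothing.
It also fails if it takes over 122 s, if anything falls off the work surface, if the arm or the gripper's body presses on something with over 40 N, if the wrist force passes 120 N, or if a joint passes its speed limit or range.

ROBOT

A 6-joint arm with a two-finger parallel gripper is mounted at the origin on a cart in front of the work surface, level with it; the furniture and walls round the work are solid. World frame = base frame: x ahead of the robot, y to its left, z up, the work surface at z = 0. Lengths are in m, angles in rad, forces in N, time in s.
With the tool pointing down it reaches from about 0.275 to 0.75 m from the base axis. Payload 10.2 kg.
Tool frame: the origin (TCP) lies on the front face of the gripper's body, between the roots of the fingers; the fingertips stand 64 mm ahead of it and the grasp point (between the pads) lies 45 mm ahead of it; z points along the fingers, y is the direction in which the jaws open and shut (so a half turn about z gives the same grasp; the last joint's range is limited). The gripper opens to 88 mm and grips with 3 to 60 N. Pads are 18 mm wide; open, the fingers measure 123 mm over their backs; the gripper's body (75 mm by 187 mm) begins 45 mm behind the grasp point.
Start: joints at [1.104, 0.313, 1.498, -0, 1.331, -0.223], TCP at [0.127, 0.509, 0.303] pointing down, gripper open.
Joint ranges: [-2.94, 2.94], [-0.97, 2.17], [0.19, 2.56], [-1.23, 4.37], [0.02, 3.11], [-2.88, 2.88]. Speed limits (rad/s): [2.39, 2.39, 3.01, 3.14, 3.14, 3.14].

INTERFACE

Orientations are given as a rotation vector (axis times angle).
In Python, from plant import robot gives the robot as it stands.
- The arm moves only by the tool move_arm, never from a script. Its argument "deltas" is text: rows parted by semicolons, each of 5 numbers parted by spaces: the opening, from -1 (shut) to 1 (fully open), then the shift along the world's x, y, z in cm, then the turn about the world's z in rad. In form: gripper tx ty tz yaw; .... A call has 1 to 5 rows; each row shifts and turns the commanded pose from where the row before left it; what a row does not reach is not made up. A row lasts 1/12 s, in which the tool goes at most 41.7 mm and 7.16 degrees, less where a joint would pass 70% of its speed; a pose out of reach is approached as far as the arm can. A call is refused whole if a number of a shift passes 4.17 or a number of a turn 0.125, either way. A call with a gripper value outside its range is refused whole. The fingers move at their own pace and stop on an object; "force" is the grip in N (left out, the last holds). Time passes only in rows, so rows that do not move let the fingers close. It gives the time, the measured TCP pose, the force and the opening at its end, in the units of the state.
- robot.state(): the state, without advancing time (a new reading comes with each control period).
- robot.grab_frame(name): name is "scene" or "top" or "wrist"; returns the picture (384x512x3 uint8, red, green, blue); there is no depth.
- robot.camera_info(name): a dict with "vertical_fov" (degrees; the focal length in pixels is half the picture's height over the tangent of half this angle, whatever the lens; pixels are square), "cx", "cy" (the principal point, pixels), "R" (3x3) and "t" (3): a world point X has camera coordinates R X + t; the wrist camera has in their place "tool_from_camera" (4x4, takes a point from camera to tool coordinates, whose origin is the TCP and whose axes are the flange's). Camera axes: x right, y down, z forward; pixel columns grow to the right and rows downward; lengths in m; the calibration is good to about 2 mm. The wrist camera is an equidistant fisheye: a pixel r from the principal point sees the ray r / f radians off the axis. A picture is of the moment at which its call begins: read the wrist's pose just before it. camera_info takes no time and is no camera call.
- robot.close_job(): hands the job in, once; it reports no verdict.
The state is a dict: "t": time; "q": joint angles; "joint_velocities": joint speeds; "joint_efforts": joint torques, N m; "tcp_pos": TCP position; "ee_rot": TCP orientation; "force": force on the tool from outside, world axes, zero at the start; "moment": the same for the moment, N m; "width": opening from 0.0 (shut) to 1.0 (fully open).
Only numpy, scipy, OpenCV 4.12 (cv2) and the standard library are available. Lean on these libraries where they do the work, as an engineer would, in place of code of your own. Each camera call takes 0.05 s, during which the arm holds its last target. There are 200 camera calls.

## Working session

There is one attempt and no reset: what is moved stays moved. The work goes in short steps, Python scripts to look and compute and a tool call to move; the robot and the scene stay as the last step left them, time stands still between calls to the robot, and variables do not carry over. Pictures are saved under pics/ and viewed, about 12 in all and at most 16, crops included, and the job is handed in when it is done.

Besides the shell and the picture viewer there is one more tool, called as name(argument=value, ...), one argument or row to a line, values as JSON. move_arm: Moves the arm, as the interface text tells. Its arguments: {"type":"object","properties":{"deltas":{"type":"string"},"force":{"type":"number"}},"required":["deltas"]}

```bash
mkdir -p pics; ls; python3 - <<'E'
from plant import robot
import cv2,numpy as np
print(robot.state())
for n in ("scene","top","wrist"):
    print(n,robot.camera_info(n))
ims=[]
for n in ("scene","top","wrist"):
    f=robot.grab_frame(n); np.save(f"pics/{n}0.npy",f)
    cv2.imwrite(f"pics/{n}0.png",f[:,:,::-1])
E
```

```text
pics
{'t': 0.0, 'q': array([ 1.10360161e+00,  3.13430965e-01,  1.49842417e+00,  3.49357339e-05,
        1.33103005e+00, -2.23400178e-01]), 'joint_velocities': array([ 0.00011987, -0.00027044, -0.00046335, -0.00030299,  0.00146221,
       -0.00058283]), 'joint_efforts': array([-2.10858976e-03, -4.02206683e+01, -2.52269965e+01,  6.93279225e-02,
        3.51411360e-02, -1.34587963e-04]), 'tcp_pos': array([0.12665578, 0.50931935, 0.30217563]), 'ee_rot': array([-3.81959706e-01, -3.11781308e+00,  1.89213712e-03]), 'force': array([-0.40519708, -0.12221841, -0.32280607]), 'moment': array([-0.00963532, -0.01471951, -0.00403633]), 'width': 0.999245214123476}
scene {'vertical_fov': 45.50337719602504, 'cx': 256.20177447187086, 'cy': 195.18383150676198, 'R': array([[ 0.59296254, -0.80519231,  0.00779588],
       [-0.53786435, -0.40326378, -0.74032443],
       [ 0.59924733,  0.43479153, -0.67220456]]), 't': array([-0.35555068,  0.36692334,  0.69365544])}
top {'vertical_fov': 52.464530316196814, 'cx': 260.9393177139743, 'cy': 189.36576961045765, 'R': array([[-2.69792304e-02, -9.99627024e-01, -4.23492227e-03],
       [-9.82141310e-01,  2.72959459e-02, -1.86154180e-01],
       [ 1.86200346e-01, -8.63004422e-04, -9.82511418e-01]]), 't': array([0.01034535, 0.59730691, 0.95150067])}
wrist {'vertical_fov': 65.70646984690485, 'cx': 254.77929864198893, 'cy': 190.84930203601365, 'tool_from_camera': array([[ 5.55423682e-05, -9.46328862e-01, -3.23205325e-01,
         8.39701861e-02],
       [ 9.99999144e-01, -3.69888345e-04,  1.25486279e-03,
         7.54814644e-05],
       [-1.30706276e-03, -3.23205118e-01,  9.46328032e-01,
        -8.26280145e-02],
       [ 0.00000000e+00,  0.00000000e+00,  0.00000000e+00,
         1.00000000e+00]])}
```

View pics/top0.png

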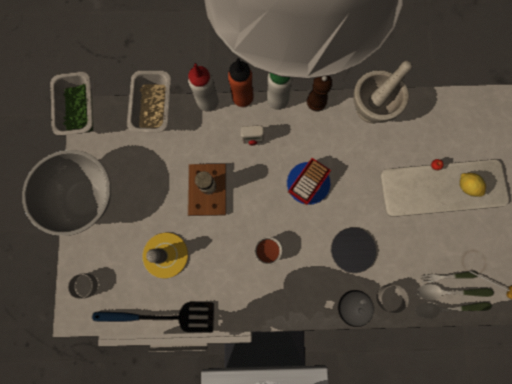

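View pics/scene0.png

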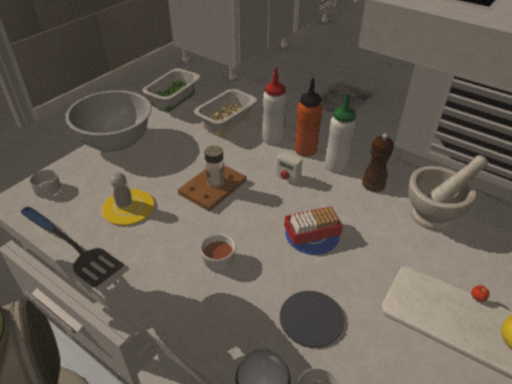

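Top view: jar on the wooden base (~207,188), salt on the yellow mat (~165,255), tray on the blue mat (~310,183, turned about 40°), dark disc (~354,250), ramekin (268,250), timer (252,133). The scene view agrees.

```bash
cat > h.py <<'E'
import numpy as np,cv2
from plant import robot
from scipy.spatial.transform import Rotation as Ro
def focal(i): return 192/np.tan(np.radians(i["vertical_fov"]/2))
def ray(cam,u,v,st=None):
    i=robot.camera_info(cam);f=focal(i);a=np.array([(u-i["cx"])/f,(v-i["cy"])/f])
    if cam!="wrist":
        R=np.array(i["R"]);return -R.T@np.array(i["t"]),R.T@np.r_[a,1]
    th=np.hypot(*a);d=np.r_[a/max(th,1e-9)*np.sin(th),np.cos(th)]
    T=np.array(i["tool_from_camera"]);R=Ro.from_rotvec(st["ee_rot"]).as_matrix()
    return st["tcp_pos"]+R@T[:3,3],R@T[:3,:3]@d
def onz(cam,u,v,z,st=None):
    o,d=ray(cam,u,v,st);return o+d*(z-o[2])/d[2]
def proj(cam,X,st=None):
    i=robot.camera_info(cam);f=focal(i);X=np.asarray(X,float)
    if cam!="wrist":
        c=np.array(i["R"])@X+i["t"];return np.array([i["cx"],i["cy"]])+f*c[:2]/c[2]
    T=np.array(i["tool_from_camera"]);R=Ro.from_rotvec(st["ee_rot"]).as_matrix()
    c=T[:3,:3].T@(R.T@(X-st["tcp_pos"])-T[:3,3]);th=np.arctan2(np.hypot(c[0],c[1]),c[2])
    return np.array([i["cx"],i["cy"]])+f*th*c[:2]/np.hypot(c[0],c[1])
def blobs(img,lo,hi,amin=60,extra=None):
    h=cv2.cvtColor(img,cv2.COLOR_RGB2HSV);m=cv2.inRange(h,np.array(lo),np.array(hi))
    if extra: m|=cv2.inRange(h,np.array(extra[0]),np.array(extra[1]))
    c,_=cv2.findContours(m,cv2.RETR_EXTERNAL,cv2.CHAIN_APPROX_NONE)
    return sorted([x for x in c if cv2.contourArea(x)>amin],key=cv2.contourArea,reverse=True)
def rectz(cam,c,z,st=None):
    P=np.array([onz(cam,*p[0],z,st)[:2] for p in c],np.float32)
    return P,cv2.minAreaRect(P*1000)
def tooly(st): # yaw of jaw axis
    y=Ro.from_rotvec(st["ee_rot"]).as_matrix()[:,1];return np.arctan2(y[1],y[0])
E
python3 - <<'E'
from h import *
im=np.load("pics/top0.npy")
for n,lo,hi,z in (("blue",(105,120,40),(130,255,255),.006),("yellow",(20,120,60),(35,255,255),.006),("wood",(4,90,40),(18,255,200),.016),("red",(0,150,60),(3,255,255),.03)):
    for c in blobs(im,lo,hi,60,((175,150,60),(180,255,255)) if n=="red" else None)[:4]:
        P,r=rectz("top",c,z);(cx,cy),rad=cv2.minEnclosingCircle(P*1000)
        print(n,cv2.boundingRect(c),"rect",np.round(r[0]),np.round(r[1]),round(r[2],1),"circ",round(cx),round(cy),round(rad))
g=cv2.cvtColor(im,cv2.COLOR_RGB2GRAY)
print("disc",onz("top",354.5,250,.006)[:2],"jar lid",onz("top",205,180,.112)[:2],"salt top",onz("top",156,256,.096)[:2])
print("ramekin",onz("top",268,250,.044)[:2],"clock",onz("top",252,131,.063)[:2])
st=robot.state();print("jaw yaw",tooly(st))
cv2.imwrite("pics/crop.png",cv2.resize(im[110:290,130:390,::-1],None,fx=3,fy=3,interpolation=cv2.INTER_CUBIC))
E
```

```text
blue (310, 177, 20, 27) rect [ 595. -172.] [25. 88.] 53.4 circ 601 -164 44
blue (287, 163, 20, 26) rect [649. -98.] [22. 86.] 52.9 circ 643 -106 43
yellow (142, 232, 46, 47) rect [439. 252.] [118. 119.] 36.9 circ 439 252 60
yellow (460, 173, 26, 24) rect [ 606. -581.] [68. 63.] 82.4 circ 607 -581 39
wood (188, 163, 38, 53) rect [610. 141.] [100. 142.] 89.4 circ 610 141 85
wood (139, 84, 26, 44) rect [854. 294.] [ 69. 129.] 90.0 circ 854 297 69
wood (227, 71, 26, 36) rect [898.  47.] [ 71. 106.] 88.7 circ 901 47 59
wood (256, 239, 24, 24) rect [442. -19.] [59. 59.] 43.2 circ 442 -19 31
red (188, 64, 19, 22) rect [932. 168.] [65. 43.] 37.1 circ 936 162 34
red (289, 158, 42, 46) rect [ 622. -136.] [ 61. 114.] 53.8 circ 622 -136 63
disc [ 0.43736773 -0.24823757] jar lid [0.61395701 0.13055687] salt top [0.43366675 0.25087955]
ramekin [ 0.44231676 -0.01973319] clock [0.75368044 0.01337883]
jaw yaw 1.3269986434026666
```

View pics/crop.png

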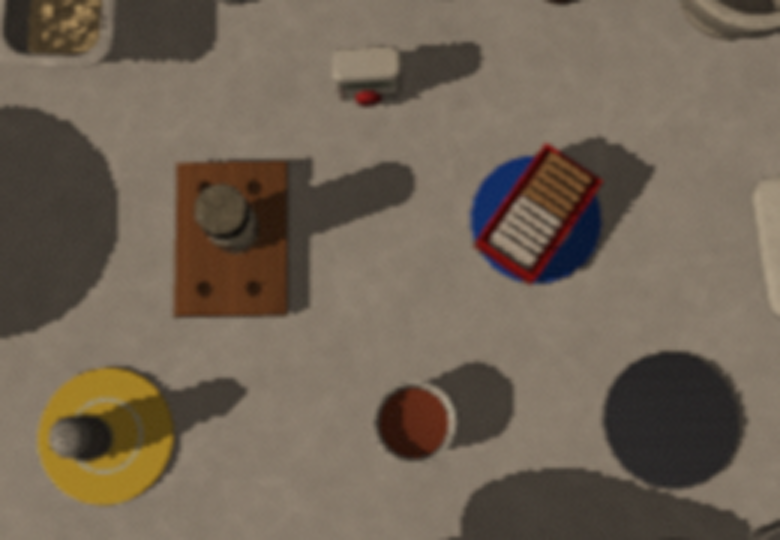

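Crop: base holes at about (204,187),(254,187),(204,288),(254,288) in the crop, mat, tray and disc outlines clean. Positions: jar ≈(0.614,0.131), base (0.610,0.141), tray (0.622,-0.136), disc (0.437,-0.248), yellow (0.439,0.252). I now move above the jar.

move_arm(
  deltas="1 3.2 -2.5 0 0.017;1 3.2 -2.5 0 0.017;1 3.2 -2.5 0 0.017;1 3.2 -2.5 0 0.017;1 3.2 -2.5 0 0.017",
  force=15,
)

```text
t: 0.57
tcp_pos: [0.2878, 0.383, 0.3027]
ee_rot: [-0.247, -3.132, 0.0]
force: [1.1, 1.6, -0.4]
width: 0.999
```

move_arm(
  deltas="1 3.2 -2.5 0 0.017;1 3.2 -2.5 0 0.017;1 3.2 -2.5 0 0.017;1 3.2 -2.5 0 0.017;1 3.2 -2.5 0 0.017",
)

```text
t: 0.98
tcp_pos: [0.448, 0.2578, 0.3027]
ee_rot: [-0.115, -3.139, -0.0]
force: [-0.5, 0.9, 0.1]
width: 1.001
```

move_arm(
  deltas="1 3.2 -2.5 0 0.017;1 3.2 -2.5 0 0.017;1 3.2 -2.5 0 0.017;1 3.2 -2.5 0 0.017;1 0 0 0 0",
)

```text
t: 1.4
tcp_pos: [0.5785, 0.1548, 0.3012]
ee_rot: [-0.016, -3.141, 0.002]
force: [0.1, -0.7, 0.4]
width: 1.001
```

```bash
python3 - <<'E'
from h import *
st=robot.state();im=robot.grab_frame("wrist");np.save("pics/w1.npy",im)
cv2.imwrite("pics/w1.png",im[:,:,::-1]);print(st["t"],st["tcp_pos"],st["ee_rot"],tooly(st))
E
```

```text
1.4 [0.57852115 0.15482918 0.30122941] [-1.58582491e-02 -3.14121474e+00  2.05872741e-03] 1.5606997399928024
```

View pics/w1.png

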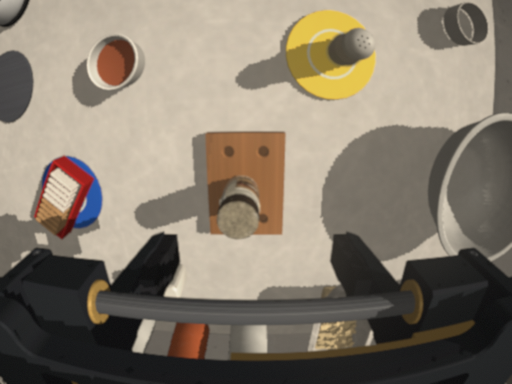

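Wrist view: jar lid centred at ~(239,219) on the base (207–285, 132–234), holes at (229,151),(264,151),(264,218); yellow mat with shaker top right.

```bash
python3 - <<'E'
from h import *
im=np.load("pics/w1.npy");st=dict(tcp_pos=np.array([0.57852115,0.15482918,0.30122941]),ee_rot=np.array([-1.58582491e-02,-3.14121474,2.05872741e-03]))
print("jar lid",onz("wrist",239,219,.112,st))
c=blobs(im,(4,90,40),(18,255,220),1500)
for x in c[:3]:
    P,r=rectz("wrist",x,.016,st);print("wood",cv2.boundingRect(x),np.round(r[0],1),np.round(r[1],1),round(r[2],2))
for p in ((229,151),(264,151),(264,218)): print("hole",onz("wrist",*p,.016,st)[:2])
for x in blobs(im,(20,120,60),(35,255,255),800)[:2]:
    P,r=rectz("wrist",x,.006,st);print("yellow",cv2.boundingRect(x),np.round(r[0],1),np.round(r[1],1))
print("salt",onz("wrist",360,43,.09,st))
E
```

```text
jar lid [0.61709913 0.13868299 0.112     ]
wood (205, 132, 80, 102) [612.5 141.9] [ 99.6 139.4] 89.46
hole [0.56681299 0.1225182 ]
hole [0.56736809 0.16660911]
hole [0.65918593 0.16657298]
yellow (286, 10, 89, 89) [441.9 252.3] [117.9 114.8]
yellow (310, 32, 41, 44) [443.3 248.8] [58.2 46.2]
salt [0.43946989 0.26172538 0.09      ]
```

move_arm(
  deltas="1 1.9 -0.9 -2.5 0.005;1 1.9 -0.8 -2.5 0.005;1 0 0 -2.5 0;1 0 0 -2 0;1 0 0 0 0",
)

```text
t: 1.87
tcp_pos: [0.6108, 0.1431, 0.2034]
ee_rot: [0.007, -3.134, 0.0]
force: [-0.7, 0.6, -1.1]
width: 1.005
```

```bash
python3 - <<'E'
from h import *
st=robot.state();im=robot.grab_frame("wrist");np.save("pics/w2.npy",im);np.save("pics/w2s.npy",np.r_[st["tcp_pos"],st["ee_rot"]])
cv2.imwrite("pics/w2.png",im[:,:,::-1]);print(st["t"],st["tcp_pos"],st["ee_rot"],tooly(st))
E
```

```text
1.8667 [0.61082568 0.14309598 0.2033921 ] [ 7.28220171e-03 -3.13362224e+00  2.41201124e-04] 1.575444642945644
```

View pics/w2.png

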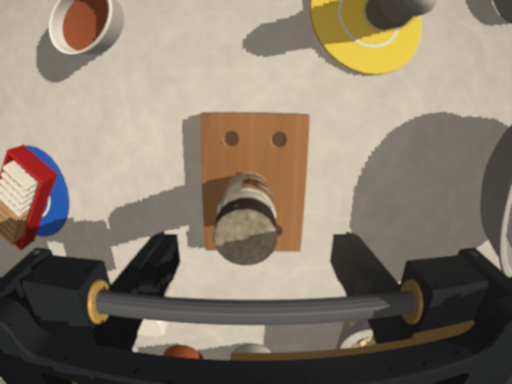

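Lid centre ~(246,236), base corner (200,113)-(309,113), holes (231,139),(280,139).

```bash
python3 - <<'E'
from h import *
s=np.load("pics/w2s.npy");st=dict(tcp_pos=s[:3],ee_rot=s[3:])
print("lid",onz("wrist",246,236,.112,st)[:2]);print(robot.state()["tcp_pos"],robot.state()["ee_rot"])
for p in ((231,139),(280,139)): print("hole",onz("wrist",*p,.016,st)[:2])
E
```

```text
lid [0.61701877 0.13750803]
[0.6116095  0.14321534 0.20622658] [ 7.76186753e-03 -3.13745125e+00  3.52258930e-05]
hole [0.56761636 0.1213515 ]
hole [0.56740046 0.16631908]
```

move_arm(
  deltas="1 0.6 -0.6 0 0;1 0 0 -2.6 0;1 0 0 -2.6 0;1 0 0 -2.5 0;1 0 0 0 0",
)

```text
t: 2.33
tcp_pos: [0.6178, 0.1363, 0.128]
ee_rot: [0.007, -3.137, 0.0]
force: [-0.5, -0.1, 0.0]
width: 1.0
```

move_arm(
  deltas="-1 0 0 0 0;-1 0 0 0 0;-1 0 0 0 0;-1 0 0 0 0;-1 0 0 0 0",
  force=15,
)

```text
t: 2.75
tcp_pos: [0.6191, 0.1365, 0.132]
ee_rot: [-0.007, 3.14, 0.0]
force: [0.2, -1.0, -0.6]
width: 0.646
```

move_arm(
  deltas="-1 0 0 0 0;-1 0 0 0 0;-1 0 0 0 0",
)

```text
t: 3.0
tcp_pos: [0.6188, 0.1365, 0.131]
ee_rot: [-0.007, 3.141, 0.0]
force: [0.1, 0.2, 1.5]
width: 0.487
```

move_arm(
  deltas="-1 0 0 1 0;-1 0 0 2.5 0;-1 0 0 3 0;-1 -0.5 -1 2.5 -0.04;-1 -1 -2 0 -0.04",
)

```text
t: 3.42
tcp_pos: [0.6053, 0.1076, 0.2266]
ee_rot: [0.118, 3.13, 0.001]
force: [0.6, -0.1, -0.0]
width: 0.486
```

move_arm(
  deltas="-1 -1.3 -2.7 0 -0.04;-1 -1.3 -2.7 0 -0.04;-1 -1.3 -2.7 0 -0.04;-1 -1.3 -2.7 0 -0.04;-1 -1.3 -2.7 0 -0.04",
)

```text
t: 3.83
tcp_pos: [0.5379, -0.0296, 0.2214]
ee_rot: [0.435, 3.111, -0.0]
force: [0.6, -0.2, -0.1]
width: 0.481
```

move_arm(
  deltas="-1 -1.3 -2.7 0 -0.04;-1 -1.3 -2.7 0 -0.04;-1 -1.3 -2.7 0 -0.04;-1 -1.3 -2.7 0 -0.04;-1 -1.3 -2.7 0 -0.04",
)

```text
t: 4.25
tcp_pos: [0.4729, -0.1647, 0.2214]
ee_rot: [0.743, 3.052, -0.0]
force: [1.0, -0.9, -0.4]
width: 0.482
```

move_arm(
  deltas="-1 -1.3 -2.7 0 -0.04;-1 -1.3 -2.7 0 -0.04;-1 -1 -2 0 -0.04;-1 0 0 0 -0.04;-1 0 0 0 0",
)

```text
t: 4.67
tcp_pos: [0.4373, -0.2385, 0.2213]
ee_rot: [0.987, 2.982, -0.0]
force: [-0.2, 0.2, -1.3]
width: 0.481
```

```bash
python3 - <<'E'
from h import *
st=robot.state();im=robot.grab_frame("wrist");np.save("pics/w3.npy",im);np.save("pics/w3s.npy",np.r_[st["tcp_pos"],st["ee_rot"]])
cv2.imwrite("pics/w3.png",im[:,:,::-1]);print(st["t"],st["tcp_pos"],st["ee_rot"],tooly(st),st["width"])
E
```

```text
4.6667 [ 0.4372576  -0.23847207  0.22126388] [ 9.87071565e-01  2.98211834e+00 -2.41092305e-04] 0.9315039531621335 0.48052888656364984
```

View pics/w3.png

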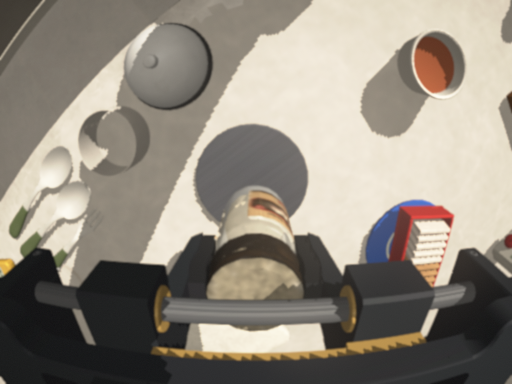

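Jar held upright, disc visible at (250,178) radius ~56 px, just ahead of the jar. Lowering onto it.

move_arm(
  deltas="-1 0 -0.9 -2 0;-1 0 0 -3 0;-1 0 0 -2.5 0;-1 0 0 -1.5 0;-1 0 0 -0.4 0",
)

```text
t: 5.13
tcp_pos: [0.4373, -0.2452, 0.1247]
ee_rot: [-0.977, -2.982, -0.003]
force: [0.0, 0.8, -0.9]
width: 0.483
```

move_arm(
  deltas="-1 0 0 0 0;-1 0 0 -0.3 0;-1 0 0 -0.2 0;-1 0 0 0 0",
)

```text
t: 5.47
tcp_pos: [0.438, -0.2466, 0.1223]
ee_rot: [0.981, 2.983, -0.001]
force: [-0.3, -0.6, -1.1]
width: 0.486
```

move_arm(
  deltas="-1 0 0 -0.1 0;-1 0 0 0 0;-1 0 0 0 0",
)

```text
t: 5.72
tcp_pos: [0.4378, -0.2466, 0.121]
ee_rot: [0.982, 2.984, -0.0]
force: [0.4, 0.1, 0.4]
width: 0.486
```

move_arm(
  deltas="-1 0 0 -0.1 0;-1 0 0 0 0;-1 0 0 0 0",
)

```text
t: 5.97
tcp_pos: [0.4381, -0.2468, 0.121]
ee_rot: [0.981, 2.983, -0.001]
force: [-2.1, 0.5, 10.4]
width: 0.485
```

move_arm(
  deltas="-1 0 0 0.1 0;1 0 0 0 0;1 0 0 0 0;1 0 0 0 0;1 0 0 0 0",
)

```text
t: 6.38
tcp_pos: [0.4377, -0.2465, 0.1206]
ee_rot: [-0.982, -2.984, -0.0]
force: [-0.1, -0.6, 0.5]
width: 0.763
```

move_arm(
  deltas="1 0 0 0 0;1 0 0 0 0;1 0 0 0 0;1 0 0 3 0;1 0 0 3 0",
)

```text
t: 6.8
tcp_pos: [0.4372, -0.2461, 0.1804]
ee_rot: [-0.981, -2.981, -0.002]
force: [0.4, -0.7, 1.0]
width: 0.997
```

move_arm(
  deltas="1 0 0 3 0;1 0 0 3 0;1 2 1 0 0;1 3 2 0 0;1 3 2 0 0",
)

```text
t: 7.22
tcp_pos: [0.5185, -0.1962, 0.2415]
ee_rot: [0.984, 2.982, -0.001]
force: [0.7, -0.4, 0.1]
width: 1.001
```

move_arm(
  deltas="1 3 2 0 0;1 3 2 0 0;1 3 2 0 0;1 1 0 0 0;1 0 0 0 0",
)

```text
t: 7.63
tcp_pos: [0.6192, -0.1352, 0.2399]
ee_rot: [-0.978, -2.985, -0.0]
force: [0.0, 0.7, 0.2]
width: 1.002
```

```bash
cat >> h.py <<'E'
def shot(n):
    st=robot.state();im=robot.grab_frame("wrist");np.save(f"pics/{n}.npy",im);np.save(f"pics/{n}s.npy",np.r_[st["tcp_pos"],st["ee_rot"]])
    cv2.imwrite(f"pics/{n}.png",im[:,:,::-1]);print("t",st["t"],"tcp",np.round(st["tcp_pos"],4),"tilt",np.round(st["ee_rot"],4),"jaw",round(tooly(st),4),"w",round(st["width"],3))
    return im,st
E
python3 - <<'E'
from h import *
im,st=shot("w4")
for x in blobs(im,(0,150,50),(6,255,255),300,((172,150,50),(180,255,255)))[:3]:
    P,r=rectz("wrist",x,.044,st);print("red",cv2.boundingRect(x),np.round(r[0],1),np.round(r[1],1),round(r[2],2))
for x in blobs(im,(105,120,40),(130,255,255),300)[:3]:
    P,r=rectz("wrist",x,.006,st);print("blue",cv2.boundingRect(x),np.round(r[0],1),np.round(r[1],1),np.round(cv2.minEnclosingCircle(P*1000)[0]))
E
```

```text
t 7.6333 tcp [ 0.6192 -0.1352  0.2399] tilt [-9.7810e-01 -2.9852e+00 -1.0000e-04] jaw 0.9375 w 1.002
red (228, 126, 63, 107) [ 623.  -132.9] [ 60.7 110.3] 53.08
blue (290, 136, 20, 75) [653.2 -96.5] [20.5 85.8] [ 648. -104.]
blue (206, 136, 21, 75) [ 597.2 -172.5] [21.6 85.6] [ 603. -165.]
```

View pics/w4.png

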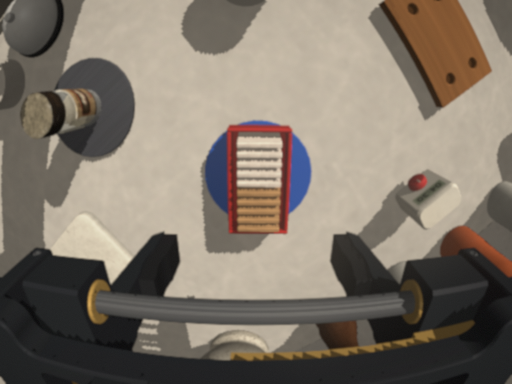

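Tray at (0.623,-0.133), width axis 0.927 rad, lined up between the fingers (image 228–291, 126–233); jar stands upright on the disc. Descending and gripping.

move_arm(
  deltas="1 0.4 0.2 -3 -0.011;1 0 0 -3 0;1 0 0 -3 0;1 0 0 -2.5 0;1 0 0 -2 0",
)

```text
t: 8.1
tcp_pos: [0.6201, -0.1353, 0.1038]
ee_rot: [-1.0, -2.976, 0.0]
force: [0.4, 0.1, -0.0]
width: 1.0
```

move_arm(
  deltas="1 0 0 -1.5 0;1 0 0 -0.4 0;1 0 0 0 0;1 0 0 0 0",
)

```text
t: 8.43
tcp_pos: [0.6217, -0.1352, 0.0878]
ee_rot: [0.999, 2.977, -0.0]
force: [-0.2, -0.5, -0.7]
width: 1.001
```

move_arm(
  deltas="1 0.1 0.2 -0.5 0;1 0 0 0 0;-1 0 0 0 0;-1 0 0 0 0;-1 0 0 0 0",
  force=25,
)

```text
t: 8.85
tcp_pos: [0.6228, -0.1325, 0.082]
ee_rot: [0.998, 2.978, -0.0]
force: [-0.1, 0.3, 0.1]
width: 0.796
```

move_arm(
  deltas="-1 0 0 0 0;-1 0 0 0 0;-1 0 0 0 0;-1 0 0 0 0",
)

```text
t: 9.18
tcp_pos: [0.6228, -0.1326, 0.0819]
ee_rot: [0.998, 2.978, -0.0]
force: [-1.1, -0.4, 1.6]
width: 0.7
```

move_arm(
  deltas="-1 0 0 1 0;-1 0 0 2.5 0;-1 0 0 3 0;-1 0 0 3 0.04;-1 0.3 1.5 2.5 0.04",
)

```text
t: 9.6
tcp_pos: [0.6255, -0.1193, 0.2042]
ee_rot: [0.879, 3.015, -0.001]
force: [1.8, -0.4, -3.0]
width: 0.704
```

move_arm(
  deltas="-1 0.3 2.4 0 0.04;-1 0.3 2.4 0 0.04;-1 0.3 2.4 0 0.04;-1 0.3 2.4 0 0.04;-1 0.3 2.4 0 0.04",
)

```text
t: 10.02
tcp_pos: [0.6405, 0.0037, 0.2021]
ee_rot: [-0.57, -3.089, -0.0]
force: [-0.4, -0.4, -1.9]
width: 0.702
```

move_arm(
  deltas="-1 0.3 2.4 0 0.04;-1 0.4 2.4 0 0.04;-1 0.4 2.4 0 0.04;-1 0.4 2.4 0 0.04;-1 0.4 2.4 0 0.04",
)

```text
t: 10.43
tcp_pos: [0.6596, 0.1237, 0.202]
ee_rot: [-0.258, -3.13, 0.0]
force: [0.3, -0.2, -2.2]
width: 0.703
```

move_arm(
  deltas="-1 0.3 2 0 0.04;-1 0 0 0 0.04;-1 0 0 0 0.04;-1 0 0 0 0.034;-1 0 0 0 0",
)

```text
t: 10.85
tcp_pos: [0.6625, 0.1426, 0.2019]
ee_rot: [-0.018, -3.141, 0.0]
force: [0.1, 0.7, -2.5]
width: 0.7
```

```bash
python3 - <<'E'
from h import *
im,st=shot("w5")
E
```

```text
t 10.85 tcp [0.6625 0.1426 0.2019] tilt [-1.780e-02 -3.141e+00  1.000e-04] jaw 1.5594 w 0.7
```

View pics/w5.png

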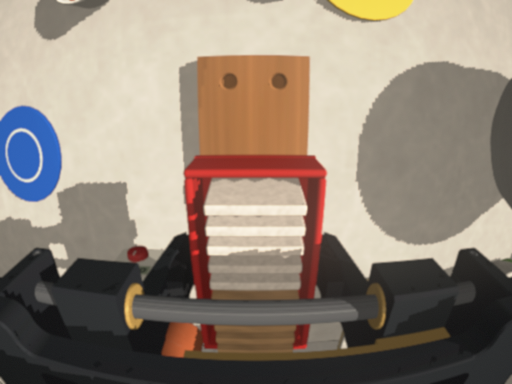

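Near holes at (230,81),(279,81), base front edge row ~56, tray's near wall rows 156–177, columns 187–326. Refine numerically.

```bash
python3 - <<'E'
from h import *
im=np.load("pics/w5.npy");s=np.load("pics/w5s.npy");st=dict(tcp_pos=s[:3],ee_rot=s[3:])
g=cv2.cvtColor(im,cv2.COLOR_RGB2GRAY)
sub=g[62:145,203:305]
print("wood level",np.median(sub),"hole",g[81,230],g[81,279])
m=((sub<0.66*np.median(sub))*255).astype(np.uint8)
n,l,stt,cen=cv2.connectedComponentsWithStats(m)
H=[]
for i in range(1,n):
    if stt[i,4]>60:
        p=cen[i]+[203,62];X=onz("wrist",*p,.016,st);H.append(X);print("hole",np.round(p,1),stt[i],np.round(X[:2]*1000,1))
h=cv2.cvtColor(im,cv2.COLOR_RGB2HSV)
w=cv2.inRange(h,np.array((4,90,40)),np.array((18,255,230)))
L=[];Rr=[];F=[]
for r in range(70,148,3):
    c=np.flatnonzero(w[r,150:350])+150
    L.append(onz("wrist",c[0],r,.016,st)[:2]);Rr.append(onz("wrist",c[-1]+1,r,.016,st)[:2])
for c in range(205,303,4):
    r=np.flatnonzero(w[30:150,c])[0]+30;F.append(onz("wrist",c,r,.016,st)[:2])
L,Rr,F=map(np.array,(L,Rr,F))
for n,A,k in(("L",L,0),("R",Rr,0),("F",F,1)):
    p=np.polyfit(A[:,k],A[:,1-k],1);print(n,np.round(np.median(A,0)*1000,1),"slope",round(p[0],4))
red=cv2.inRange(h,np.array((0,150,40)),np.array((6,255,255)))|cv2.inRange(h,np.array((172,150,40)),np.array((180,255,255)))
zt=s[2]-.057+.019
T=[onz("wrist",c,np.flatnonzero(red[120:200,c])[0]+120,zt,st)[:2] for c in range(195,318,5)]
T=np.array(T);p=np.polyfit(T[:,1],T[:,0],1);print("tray near edge",np.round(np.median(T,0)*1000,1),"slope",p[0],"tcp",np.round(s[:3]*1000,1),"zt",zt)
r=160;c=np.flatnonzero(red[r,150:350])+150;print("near edge ends",[np.round(onz("wrist",x,r,zt,st)[:2]*1000,1) for x in(c[0],c[-1]+1)])
E
```

```text
wood level 134.0 hole 85 89
hole [229.7  80.3] [ 21  12  12  14 132] [566.6 121.8]
hole [279.6  80. ] [70 12 13 13 96] [566.9 166. ]
L [590.2  92.5] slope -0.0109
R [591.4 192.4] slope -0.0041
F [544.3 142.7] slope 0.0059
tray near edge [604.2 143.5] slope 0.01996286802232929 tcp [662.5 142.6 201.9] zt 0.16388064174818454
near edge ends [array([605.8, 117.8]), array([606.4, 169.2])]
```

```bash
python3 - <<'E'
from h import *
im=np.load("pics/w5.npy");s=np.load("pics/w5s.npy");st=dict(tcp_pos=s[:3],ee_rot=s[3:])
for r in range(150,186):
    print(r,im[r,250:262].mean(0).round().astype(int),"x@bot %.1f x@top %.1f"%tuple(onz("wrist",256,r,s[2]-.057+d,st)[0]*1000 for d in(-.011,.019)))
E
```

```text
150 [182 123  76] x@bot 607.8 x@top 602.0
151 [182 123  75] x@bot 608.4 x@top 602.4
152 [182 123  75] x@bot 608.9 x@top 602.9
153 [178 118  73] x@bot 609.4 x@top 603.3
154 [166  99  63] x@bot 609.9 x@top 603.7
155 [153  70  49] x@bot 610.5 x@top 604.1
156 [151  52  41] x@bot 611.0 x@top 604.6
157 [149  48  40] x@bot 611.5 x@top 605.0
158 [140  47  39] x@bot 612.1 x@top 605.4
159 [135  46  38] x@bot 612.6 x@top 605.8
160 [136  46  38] x@bot 613.1 x@top 606.3
161 [136  46  39] x@bot 613.7 x@top 606.7
162 [137  47  39] x@bot 614.2 x@top 607.1
163 [138  47  39] x@bot 614.7 x@top 607.5
164 [137  47  40] x@bot 615.3 x@top 608.0
165 [138  48  40] x@bot 615.8 x@top 608.4
166 [138  48  40] x@bot 616.3 x@top 608.8
167 [140  48  41] x@bot 616.9 x@top 609.3
168 [152  51  43] x@bot 617.4 x@top 609.7
169 [178  55  47] x@bot 618.0 x@top 610.1
170 [201  60  51] x@bot 618.5 x@top 610.6
171 [213  62  54] x@bot 619.0 x@top 611.0
172 [217  64  55] x@bot 619.6 x@top 611.4
173 [214  63  55] x@bot 620.1 x@top 611.9
174 [207  62  54] x@bot 620.7 x@top 612.3
175 [194  59  52] x@bot 621.2 x@top 612.7
176 [173  63  55] x@bot 621.8 x@top 613.2
177 [150  83  73] x@bot 622.3 x@top 613.6
178 [138 108  96] x@bot 622.9 x@top 614.1
179 [142 126 112] x@bot 623.4 x@top 614.5
180 [156 142 126] x@bot 624.0 x@top 614.9
181 [178 161 143] x@bot 624.5 x@top 615.4
182 [194 177 157] x@bot 625.1 x@top 615.8
183 [201 183 163] x@bot 625.6 x@top 616.3
184 [202 184 163] x@bot 626.2 x@top 616.7
185 [203 185 164] x@bot 626.8 x@top 617.2
```

move_arm(
  deltas="-1 -2.6 0 0 0.006;-1 -2.6 0 0 0;-1 0 0 -2.5 0;-1 0 0 -3 0;-1 0 0 -2.5 0",
)

```text
t: 11.32
tcp_pos: [0.6103, 0.1424, 0.121]
ee_rot: [0.013, 3.141, 0.0]
force: [0.3, 0.3, -3.0]
width: 0.702
```

move_arm(
  deltas="-1 0 0 -1.5 0;-1 0 0 0 0;-1 0 0 0 0;-1 0 0 0 0",
)

```text
t: 11.65
tcp_pos: [0.6114, 0.1425, 0.1083]
ee_rot: [0.012, 3.139, 0.0]
force: [1.1, -0.5, -2.2]
width: 0.701
```

```bash
python3 - <<'E'
from h import *
im,st=shot("w6");print(st["force"])
E
```

```text
t 11.65 tcp [0.6114 0.1425 0.1083] tilt [1.1500e-02 3.1394e+00 2.0000e-04] jaw 1.5635 w 0.701
[ 1.07468135 -0.46230762 -2.23711099]
```

move_arm(
  deltas="-1 -0.05 0 -0.6 0;-1 0 0 -0.5 0;-1 0 0 -0.3 0;-1 0 0 -0.2 0;-1 0 0 0 0",
)

```text
t: 12.12
tcp_pos: [0.61, 0.1425, 0.0901]
ee_rot: [-0.011, -3.141, 0.0]
force: [-0.3, 0.2, -2.5]
width: 0.699
```

move_arm(
  deltas="-1 0 0 -0.2 0;-1 0 0 0 0;-1 0 0 -0.2 0;-1 0 0 0 0;-1 0 0 0 0",
)

```text
t: 12.53
tcp_pos: [0.6102, 0.1425, 0.0867]
ee_rot: [-0.011, -3.141, 0.0]
force: [0.1, 0.3, -2.2]
width: 0.699
```

Pins are in (below the 0.092 contact level, no force). Down the last 3 mm.

move_arm(
  deltas="-1 0 0 -0.2 0;-1 0 0 0 0;-1 0 0 0 0",
)

```text
t: 12.78
tcp_pos: [0.6102, 0.1425, 0.0846]
ee_rot: [-0.011, -3.141, 0.0]
force: [-0.6, 0.7, -2.2]
width: 0.697
```

move_arm(
  deltas="-1 0 0 -0.1 0;-1 0 0 -0.1 0;-1 0 0 0 0;-1 0 0 0 0",
)

```text
t: 13.12
tcp_pos: [0.6104, 0.1425, 0.0839]
ee_rot: [0.01, 3.141, -0.0]
force: [-4.5, -1.7, 6.6]
width: 0.704
```

move_arm(
  deltas="1 0 0 0 0;1 0 0 0 0;1 0 0 0 0;1 0 0 0 0;1 0 0 0 0",
)

```text
t: 13.53
tcp_pos: [0.6103, 0.1425, 0.0826]
ee_rot: [0.011, 3.142, 0.0]
force: [-0.0, -0.0, -0.3]
width: 1.0
```

move_arm(
  deltas="1 0 0 2 0;1 0 0 3 0;1 0 0 3.5 0;1 0 0 3.5 0;1 0 0 3.5 0",
)

```text
t: 13.95
tcp_pos: [0.61, 0.1425, 0.2394]
ee_rot: [-0.011, -3.141, 0.0]
force: [0.1, 0.2, -0.9]
width: 1.0
```

move_arm(
  deltas="1 -2.5 1.5 0 0;1 -3 2 0 0;1 -3 2 0 0;1 -3 2 0 0;1 -3 2 0 0",
)

```text
t: 14.37
tcp_pos: [0.4637, 0.2381, 0.2377]
ee_rot: [0.011, 3.141, 0.0]
force: [0.9, 0.4, -0.3]
width: 0.999
```

move_arm(
  deltas="1 -2 1.5 0 0;1 0 0 0 0;1 0 0 0 0",
)

```text
t: 14.62
tcp_pos: [0.4449, 0.253, 0.2381]
ee_rot: [0.008, 3.141, 0.0]
force: [0.0, -0.0, -0.3]
width: 0.997
```

```bash
python3 - <<'E'
from h import *
im,st=shot("w7");f=robot.grab_frame("top")
for x in blobs(im,(20,120,60),(35,255,255),1500)[:1]:
    P,r=rectz("wrist",x,.006,st);print("yellow",cv2.boundingRect(x),np.round(r[0],1),np.round(r[1],1))
a=im[:300];b=cv2.resize(f[140:240,130:360],(512,222),interpolation=cv2.INTER_CUBIC)
cv2.imwrite("pics/w7b.png",np.vstack([a,b])[:,:,::-1])
E
```

```text
t 14.6167 tcp [0.4449 0.253  0.2381] tilt [7.8000e-03 3.1408e+00 1.0000e-04] jaw 1.5658 w 0.997
yellow (202, 113, 107, 104) [440.9 253.8] [117.5 117. ]
```

View pics/w7b.png

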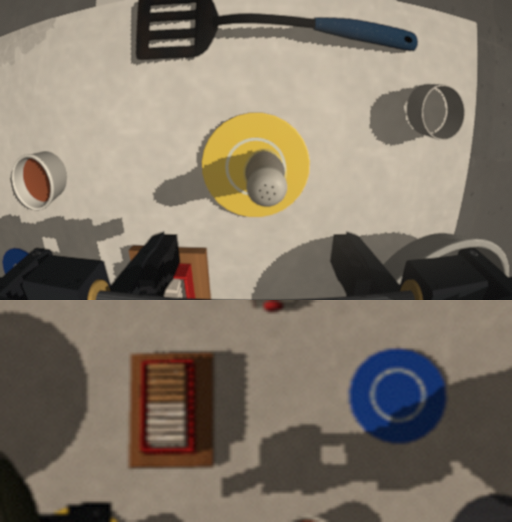

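Tray sits square on the base (top crop); shaker dome centre at (268,187) in the wrist view, yellow mat centred ~(256,165), blue mat clear.

```bash
python3 - <<'E'
from h import *
s=np.load("pics/w7s.npy");st=dict(tcp_pos=s[:3],ee_rot=s[3:])
print("salt",onz("wrist",268,187,.090,st)[:2])
f=robot.grab_frame("top");np.save("pics/top1.npy",f)
c=blobs(f,(105,110,20),(130,255,255),200)[0]
P,r=rectz("top",c,.006);print("blue",cv2.boundingRect(c),r,cv2.minEnclosingCircle(P*1000))
E
```

```text
salt [0.43661638 0.2641257 ]
blue (287, 162, 43, 42) ((622.8643798828125, -134.90139770507812), (114.67256164550781, 114.29685974121094), 87.74089050292969) ((622.411865234375, -135.64193725585938), 58.76787567138672)
```

move_arm(
  deltas="1 -0.8 1.1 -2 0;1 0 0 -3 0;1 0 0 -3 0;1 0 0 -2.5 0;1 0 0 -1.5 0",
)

```text
t: 15.18
tcp_pos: [0.4372, 0.2625, 0.1149]
ee_rot: [-0.013, -3.138, 0.002]
force: [0.7, -0.8, 0.1]
width: 0.999
```

move_arm(
  deltas="1 0 0 -0.8 0;1 0 0 0 0;1 0 0 0 0;1 0 0 0 0",
  force=15,
)

```text
t: 15.52
tcp_pos: [0.438, 0.2635, 0.1108]
ee_rot: [0.011, 3.14, 0.001]
force: [-0.6, -0.7, -0.8]
width: 0.997
```

move_arm(
  deltas="1 -0.1 0 -0.3 0;1 0 0 0 0;-1 0 0 0 0;-1 0 0 0 0;-1 0 0 0 0",
)

```text
t: 15.93
tcp_pos: [0.4363, 0.2635, 0.1069]
ee_rot: [0.011, 3.141, 0.0]
force: [0.1, 0.0, 0.1]
width: 0.797
```

move_arm(
  deltas="-1 0 0 0 0;-1 0 0 0 0;-1 0 0 0 0;-1 0 0 0 0;-1 0 0 0 0",
)

```text
t: 16.35
tcp_pos: [0.4362, 0.2635, 0.1067]
ee_rot: [-0.011, -3.142, 0.0]
force: [-0.6, -0.3, -1.7]
width: 0.446
```

move_arm(
  deltas="-1 0 0 0 0;-1 0 0 0 0",
)

```text
t: 16.52
tcp_pos: [0.4362, 0.2634, 0.1067]
ee_rot: [-0.011, -3.141, 0.0]
force: [0.1, -0.1, -0.7]
width: 0.443
```

```bash
python3 - <<'E'
from h import *
im,st=shot("w8");print(st["force"])
E
```

```text
t 16.5167 tcp [0.4362 0.2634 0.1067] tilt [-1.0700e-02 -3.1414e+00  2.0000e-04] jaw 1.564 w 0.443
[ 0.1074295  -0.14480174 -0.68580181]
```

View pics/w8.png

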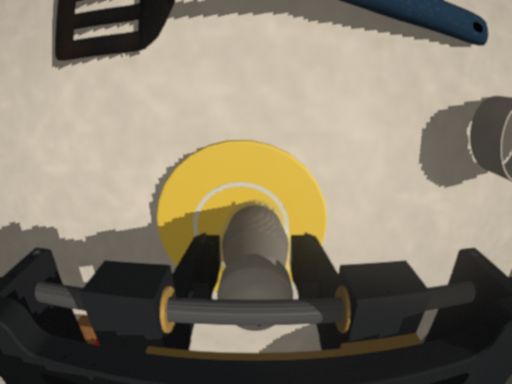

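move_arm(
  deltas="-1 0 0 1 0;-1 0 0 2.5 0;-1 0 0 3 0;-1 0 0 3 0;-1 0.6 -1.3 1.5 0",
)

```text
t: 16.98
tcp_pos: [0.4422, 0.2518, 0.2208]
ee_rot: [0.008, 3.137, 0.003]
force: [-0.4, 0.2, -0.6]
width: 0.445
```

move_arm(
  deltas="-1 1.2 -2.5 0 0;-1 1.2 -2.5 0 0;-1 1.2 -2.5 0 0;-1 1.2 -2.5 0 0;-1 1.2 -2.5 0 0",
)

```text
t: 17.4
tcp_pos: [0.5026, 0.1242, 0.2176]
ee_rot: [0.01, 3.141, 0.0]
force: [0.8, 0.0, -1.5]
width: 0.443
```

move_arm(
  deltas="-1 1.2 -2.5 0 0;-1 1.2 -2.5 0 0;-1 1.2 -2.5 0 0;-1 1.2 -2.5 0 0;-1 1.2 -2.5 0 0",
)

```text
t: 17.82
tcp_pos: [0.5626, -0.0008, 0.2175]
ee_rot: [0.011, 3.141, -0.0]
force: [-0.8, 0.2, -1.5]
width: 0.446
```

move_arm(
  deltas="-1 1.2 -2.5 0 0;-1 1.2 -2.5 0 0;-1 1.2 -2.5 0 0;-1 1.2 -2.5 0 0;-1 1.2 -2.5 0 0",
)

```text
t: 18.23
tcp_pos: [0.6226, -0.1258, 0.2175]
ee_rot: [0.011, 3.141, -0.0]
force: [0.3, -0.4, -0.7]
width: 0.447
```

move_arm(
  deltas="-1 0 -1 0 0;-1 0 0 0 0;-1 0 0 0 0",
)

```text
t: 18.48
tcp_pos: [0.6218, -0.1341, 0.2169]
ee_rot: [-0.011, -3.141, -0.001]
force: [0.2, 1.0, -1.1]
width: 0.446
```

```bash
python3 - <<'E'
from h import *
im,st=shot("w9");print(st["force"])
for c in blobs(im,(105,110,20),(130,255,255),200)[:2]:
    P,r=rectz("wrist",c,.006,st);print("blue",cv2.boundingRect(c),r,cv2.minEnclosingCircle(P*1000))
E
```

```text
t 18.4833 tcp [ 0.6218 -0.1341  0.2169] tilt [-1.1400e-02 -3.1411e+00 -8.0000e-04] jaw 1.5635 w 0.446
[ 0.18254171  0.96463968 -1.09579353]
blue (197, 122, 113, 101) ((619.5484008789062, -135.4536895751953), (106.50738525390625, 116.4136734008789), 1.6966429948806763) ((624.7072143554688, -135.21678161621094), 58.9027099609375)
blue (226, 152, 56, 53) ((624.3564453125, -134.99159240722656), (55.22721862792969, 57.48433303833008), 6.72620153427124) ((625.47998046875, -134.78628540039062), 29.015819549560547)
```

View pics/w9.png

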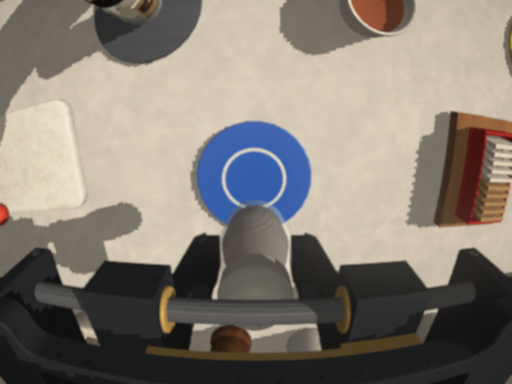

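Shaker held upright; blue mat centre ≈(0.624,-0.135), pixel (254,178). Lowering.

move_arm(
  deltas="-1 0.2 -0.1 -2 0;-1 0 0 -3 0;-1 0 0 -2.5 0;-1 0 0 -2 0;-1 0 0 -0.8 0",
)

```text
t: 18.95
tcp_pos: [0.623, -0.1336, 0.1111]
ee_rot: [-0.008, -3.137, -0.003]
force: [-0.3, -0.1, -2.2]
width: 0.444
```

move_arm(
  deltas="-1 0 0 -0.2 0;-1 0 0 0 0;-1 0 0 0 0;-1 0 0 0 0",
)

```text
t: 19.28
tcp_pos: [0.6248, -0.1355, 0.1133]
ee_rot: [0.01, 3.139, -0.001]
force: [-0.0, -1.0, -1.4]
width: 0.445
```

move_arm(
  deltas="-1 0 0 -0.3 0;-1 0 0 0 0;-1 0 0 -0.2 0;-1 0 0 0 0;-1 0 0 0 0",
)

```text
t: 19.7
tcp_pos: [0.6243, -0.1356, 0.1068]
ee_rot: [0.011, 3.141, -0.0]
force: [-0.1, 0.1, 0.1]
width: 0.449
```

move_arm(
  deltas="-1 0 0 -0.1 0;-1 0 0 0 0;-1 0 0 0 0",
)

```text
t: 19.95
tcp_pos: [0.6245, -0.1356, 0.1067]
ee_rot: [0.011, 3.141, -0.001]
force: [-1.9, 0.1, 6.7]
width: 0.447
```

move_arm(
  deltas="-1 0 0 0.1 0;1 0 0 0 0;1 0 0 0 0;1 0 0 0 0;1 0 0 0 0",
)

```text
t: 20.37
tcp_pos: [0.6242, -0.1355, 0.1066]
ee_rot: [-0.011, -3.141, -0.0]
force: [-0.6, -0.1, 0.8]
width: 0.723
```

move_arm(
  deltas="1 0 0 0 0;1 0 0 0 0;1 0 0 0 0;1 0 0 2.5 0;1 0 0 3.5 0",
)

```text
t: 20.78
tcp_pos: [0.6231, -0.1351, 0.1645]
ee_rot: [-0.011, -3.136, -0.004]
force: [0.8, -0.7, -0.5]
width: 0.996
```

move_arm(
  deltas="1 0 0 3.5 0;1 0 0 3.5 0;1 -2 -1 0 0;1 -3 -2 0 0;1 -3 -2 0 0",
)

```text
t: 21.2
tcp_pos: [0.5434, -0.1854, 0.237]
ee_rot: [0.008, 3.141, -0.001]
force: [0.2, -0.8, -0.2]
width: 1.0
```

move_arm(
  deltas="1 -3 -2 0 0;1 -3 -2 0 0;1 -3 -1.5 0 0;1 -1.6 -0.5 0 0;1 0 0 0 0",
)

```text
t: 21.62
tcp_pos: [0.4361, -0.2466, 0.237]
ee_rot: [-0.015, -3.141, 0.0]
force: [-0.6, 0.2, -0.4]
width: 1.0
```

```bash
python3 - <<'E'
from h import *
im,st=shot("w10");f=robot.grab_frame("top");np.save("pics/top2.npy",f)
b=cv2.resize(f[140:240,130:360],(512,222),interpolation=cv2.INTER_CUBIC)
cv2.imwrite("pics/w10b.png",np.vstack([im[:300],b])[:,:,::-1])
E
```

```text
t 21.6167 tcp [ 0.4361 -0.2466  0.237 ] tilt [-1.5400e-02 -3.1411e+00  2.0000e-04] jaw 1.561 w 1.0
```

View pics/w10b.png

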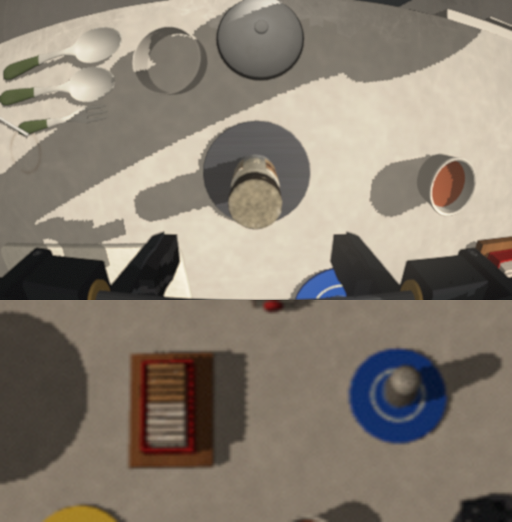

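Jar lid centre at (255,203) on the disc; shaker upright in the middle of the blue mat (crop).

```bash
python3 - <<'E'
from h import *
s=np.load("pics/w10s.npy");st=dict(tcp_pos=s[:3],ee_rot=s[3:])
print("jar",onz("wrist",255,203,.102,st)[:2])
u,v=405/512*230+130,(383-300)/222*100+140
print("salt",onz("top",u,v,.088)[:2])
E
```

```text
jar [ 0.43651418 -0.24618691]
salt [ 0.61841955 -0.13505961]
```

move_arm(
  deltas="1 0 0 -2 0;1 0 0 -3 0;1 0 0 -3 0;1 0 0 -2.5 0;1 0 0 -0.9 0",
  force=15,
)

```text
t: 22.13
tcp_pos: [0.4383, -0.2441, 0.1195]
ee_rot: [-0.009, -3.138, -0.005]
force: [0.4, 1.7, -0.2]
width: 0.998
```

move_arm(
  deltas="1 0 0 0 0;1 0 0 0 0;-1 0 0 0 0;-1 0 0 0 0;-1 0 0 0 0",
)

```text
t: 22.55
tcp_pos: [0.4387, -0.2458, 0.1238]
ee_rot: [0.011, 3.14, -0.002]
force: [0.6, 0.2, 0.4]
width: 0.798
```

move_arm(
  deltas="-1 0 0 0 0;-1 0 0 0 0;-1 0 0 0 0;-1 0 0 0 0;-1 0 0 0 0",
)

```text
t: 22.97
tcp_pos: [0.4382, -0.2455, 0.1227]
ee_rot: [-0.011, -3.142, -0.0]
force: [0.7, 0.4, 1.0]
width: 0.476
```

move_arm(
  deltas="-1 0 0 1 0;-1 0 0 2.5 0;-1 0 0 3 0;-1 0 0 3 0;-1 0 1.5 2.5 0",
)

```text
t: 23.38
tcp_pos: [0.4382, -0.2318, 0.2454]
ee_rot: [0.013, 3.14, -0.003]
force: [-0.1, -0.3, -1.3]
width: 0.474
```

move_arm(
  deltas="-1 0 3 0 0;-1 0 3 0 0;-1 0 3 0 0;-1 0 3 0 0;-1 0 3 0 0",
)

```text
t: 23.8
tcp_pos: [0.4379, -0.0791, 0.2434]
ee_rot: [0.011, 3.141, -0.0]
force: [-0.1, 0.7, -0.7]
width: 0.48
```

move_arm(
  deltas="-1 0 3 0 0;-1 0 3 0 0;-1 0 3 0 0;-1 0 3 0 0;-1 0 3 0 0",
)

```text
t: 24.22
tcp_pos: [0.4379, 0.071, 0.2435]
ee_rot: [0.011, 3.141, -0.0]
force: [0.8, -0.2, -1.3]
width: 0.478
```

move_arm(
  deltas="-1 0 3 0 0;-1 0 3 0 0;-1 0 3 0 0;-1 0 3 0 0;-1 0 3 0 0",
)

```text
t: 24.63
tcp_pos: [0.4378, 0.221, 0.2434]
ee_rot: [0.011, 3.141, 0.0]
force: [1.3, 0.2, -0.8]
width: 0.477
```

move_arm(
  deltas="-1 0.4 2 0 0;-1 0 1 0 0;-1 0 0 0 0;-1 0 0 0 0",
)

```text
t: 24.97
tcp_pos: [0.4421, 0.249, 0.2428]
ee_rot: [-0.01, -3.141, 0.001]
force: [0.2, -0.3, -0.8]
width: 0.472
```

```bash
python3 - <<'E'
from h import *
im,st=shot("w11");print(st["force"])
for c in blobs(im,(20,120,60),(35,255,255),1000)[:2]:
    P,r=rectz("wrist",c,.006,st);print("yellow",cv2.boundingRect(c),np.round(r[0],1),np.round(r[1],1),cv2.minEnclosingCircle(P*1000))
E
```

```text
t 24.9667 tcp [0.4421 0.249  0.2428] tilt [-9.9000e-03 -3.1413e+00  7.0000e-04] jaw 1.5645 w 0.472
[ 0.2184455  -0.26591399 -0.77400199]
yellow (206, 115, 106, 96) [435.1 254.3] [118.3 105.8] ((440.98162841796875, 253.66015625), 59.47430419921875)
yellow (233, 143, 53, 50) [440.4 254.2] [58.1 56.3] ((441.39251708984375, 253.96803283691406), 29.518198013305664)
```

View pics/w11.png

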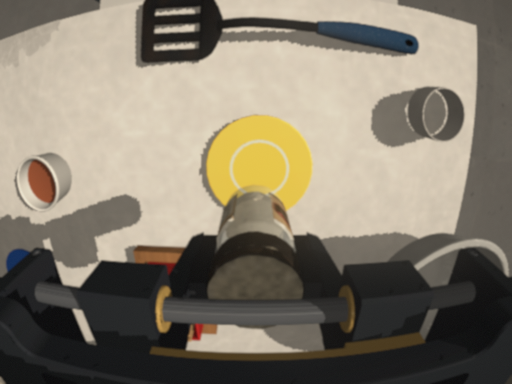

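Jar held upright; yellow mat centre ≈(0.441,0.2535). Shift +4 mm in y and lower.

move_arm(
  deltas="-1 0 0.4 -2 0;-1 0 0 -3 0;-1 0 0 -3 0;-1 0 0 -2.5 0;-1 0 0 -1 0",
)

```text
t: 25.43
tcp_pos: [0.4412, 0.2519, 0.125]
ee_rot: [-0.013, -3.137, 0.002]
force: [-0.2, -0.6, -1.5]
width: 0.473
```

move_arm(
  deltas="-1 0 0 0 0;-1 0 0 0 0;-1 0 0 0 0",
)

```text
t: 25.68
tcp_pos: [0.4431, 0.2533, 0.1294]
ee_rot: [0.011, 3.139, 0.001]
force: [-0.6, 0.3, -0.2]
width: 0.475
```

move_arm(
  deltas="-1 0 0 -0.3 0;-1 0 0 -0.2 0;-1 0 0 0 0;-1 0 0 0 0",
)

```text
t: 26.02
tcp_pos: [0.4423, 0.2535, 0.1229]
ee_rot: [0.011, 3.141, 0.0]
force: [0.9, -0.0, -1.2]
width: 0.477
```

move_arm(
  deltas="-1 0 0 -0.1 0;-1 0 0 0 0;-1 0 0 0 0",
)

```text
t: 26.27
tcp_pos: [0.4425, 0.2535, 0.1226]
ee_rot: [0.01, 3.141, -0.0]
force: [-1.4, -1.5, 6.8]
width: 0.477
```

Contact felt. Release, rise and go clear.

move_arm(
  deltas="-1 0 0 0.1 0;1 0 0 0 0;1 0 0 0 0;1 0 0 0 0;1 0 0 0 0",
)

```text
t: 26.68
tcp_pos: [0.4422, 0.2535, 0.1227]
ee_rot: [-0.011, -3.142, -0.0]
force: [-0.9, -0.8, 0.4]
width: 0.756
```

move_arm(
  deltas="1 0 0 0 0;1 0 0 0 0;1 0 0 0 0;1 0 0 2.5 0;1 0 0 3.5 0",
)

```text
t: 27.1
tcp_pos: [0.4411, 0.2531, 0.1813]
ee_rot: [-0.011, -3.136, 0.003]
force: [0.3, -0.2, -1.4]
width: 0.999
```

move_arm(
  deltas="1 0 0 3.5 0;1 0 0 3.5 0;1 0 0 3.5 0;1 -2 3 0 0;1 -3 3 0 0",
)

```text
t: 27.52
tcp_pos: [0.394, 0.313, 0.2896]
ee_rot: [0.017, 3.137, 0.003]
force: [-0.2, 0.8, -0.7]
width: 0.999
```

move_arm(
  deltas="1 -3 3 0 0;1 -3 3 0 0;1 -3 3 0 0;1 -3 3 0 0;1 0 0 0 0",
)

```text
t: 27.93
tcp_pos: [0.2702, 0.4342, 0.2878]
ee_rot: [-0.001, -3.14, -0.002]
force: [-0.1, 1.0, 0.7]
width: 0.996
```

```bash
python3 - <<'E'
from h import *
f=robot.grab_frame("top");s=robot.grab_frame("scene");np.save("pics/top3.npy",f)
print(robot.state()["t"],robot.state()["tcp_pos"])
a=cv2.resize(f[110:290,130:390],(780,540),interpolation=cv2.INTER_CUBIC);cv2.imwrite("pics/f1.png",a[:,:,::-1])
b=cv2.resize(s[110:330,80:360],(763,600),interpolation=cv2.INTER_CUBIC);cv2.imwrite("pics/f2.png",b[:,:,::-1])
c=blobs(f,(0,150,40),(4,255,255),300,((175,150,40),(180,255,255)))
for x in c[:2]:
    P,r=rectz("top",x,.046);print("tray red",np.round(r[0],1),np.round(r[1],1),r[2])
    x0,y0,w,h=cv2.boundingRect(x);print((x0,y0,w,h))
E
```

```text
28.0333 [0.27394012 0.43143618 0.28763434]
tray red [924.5 158.3] [59.7 56.9] 57.65864944458008
(188, 64, 22, 22)
```

View pics/f1.png

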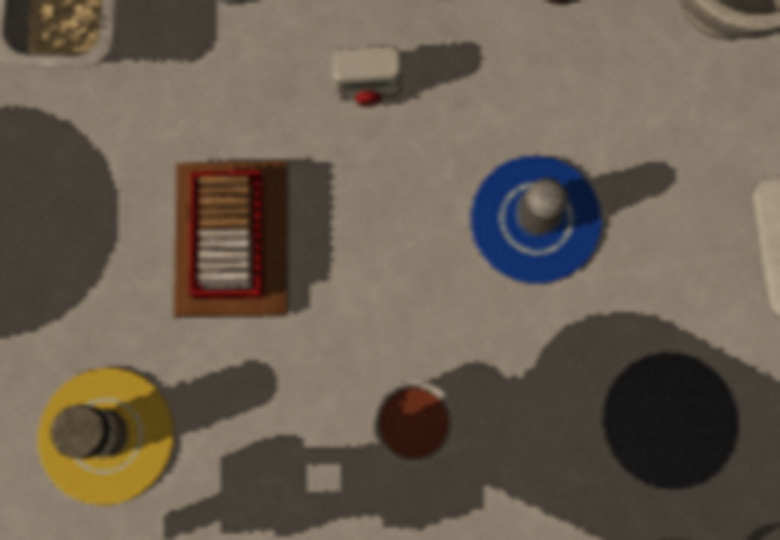

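View pics/f2.png

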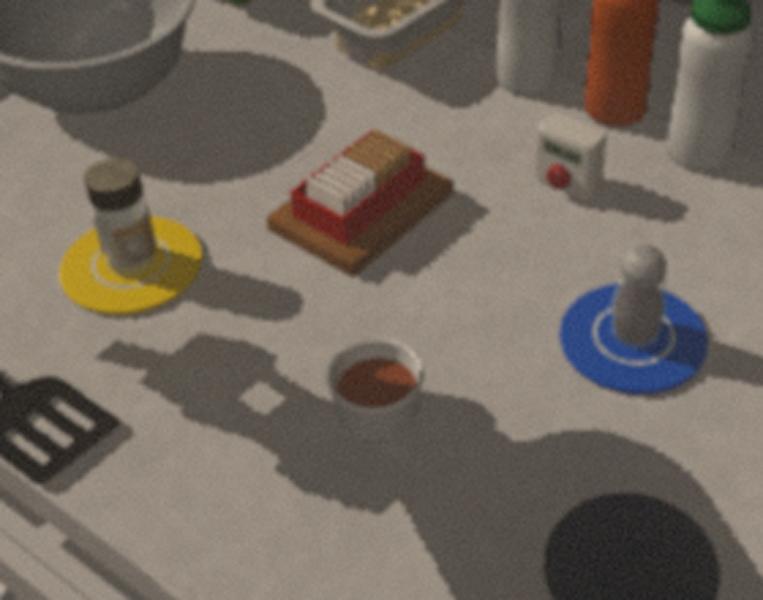

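Final views: all upright, tray flat on the base, shaker foot (640,335) against the blue circle centre (~637,333), and jar foot centred in the yellow circle. Ramekin and timer have not moved. Handing in.

```bash
python3 -c "
from plant import robot
print(robot.close_job(),robot.state()['t'])"
```

```text
the job is handed in; nothing more can be done
the job is handed in; nothing more can be done
```

The condiment station is back in order, and I handed the job in at about 28 s of the 122 s limit. No verdict was reported.

**What I did:** I parked the jar on the steel disc, then put the tray on the base, the salt shaker on the blue mat, and the jar on the yellow mat.

**Last checks:**
- **Tray:** it met the base with the TCP at 0.0839 m, against 0.084 m worked out for fully home and 0.092 m for pins outside the holes. It lies flat and square on the base in both final pictures.
- **Salt shaker:** it stands upright inside the white circle of the blue mat. A rough reading from the top camera put it about 5 mm short of centre in x. The arm position when I let go and the scene picture both say it is within about 2–3 mm of centre.
- **Jar:** it stands upright, with its foot at the middle of the yellow circle.
- **Ramekin and timer:** they appear at the same place in the pictures before and after.
- **Forces:** each placing touched down with about 10 N or less, and the arm was clear of everything at the end.

**Disagreed or failed:**
- **Shaker grip:** the jaws closed to about 39 mm on the shaker rather than 44 mm, probably because the glass tapers. The grip held.
- **Tray position:** the final colour mask meant to measure the tray's position picked up a bottle instead. The tray's position was therefore checked only by touch-down height and by eye.

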